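Zero a coating-thickness probe and hold it on the marked spot of a tilted sample

TASK

Take the coating-thickness probe out of its holder and zero it: press its spring tip upright on the bare steel zero plate for a good second, lightly, at about 3 newtons (tip pushed roughly half of its travel in). Then bring it to the white coated panel on the tilting stand and press the tip just as lightly inside the scribed ring, with the probe square to the panel's sloping face, and finish there, still gripping the probe and holding it on the spot. Never press hard, do not change the panel's tilt, and leave the glassware and the black specimen mount alone.

Things in the scene. Friction and masses are not known exactly. Their poses are not given: they have to be found in the camera images.
- probe: Handheld probe, 0.12-0.21 kg. Origin on its axis at the underside of its black collar (40 mm wide, z 0 to 5 mm); z along the axis, away from the tip. Grip: square grey block 24 x 24 mm, faces across x and y, z 5 to 65 (hold at z 40 with 25 N). Barrel 20 mm thick to z -60, spring tip to z -74. Starts upright, hanging by its collar in the holder hole at any small yaw; lift over 80 mm to clear.
- probe_tip: The spring tip: steel pin 6 mm thick with a round end. Origin at the very end that touches; z as the probe. It lies 74 mm below the probe origin when free and slides in along the axis, at most 14 mm. Spring: 1.2 N to start, then 0.3 N per mm (3.3 N at 7 mm in, 5.4 N at the stop), so the distance between the two origins tells the force.
- holder: Fixed probe holder: black foot 90 x 90 mm, four thin legs, aluminium plate 80 x 80 mm whose top is 95 mm above the bench, with a 27 mm through hole in its middle. Origin under its centre on the bench. It and the zero plate may stand left or right.
- zero_plate: Fixed bare steel square 50 x 50 mm, 12 mm thick, flat on the bench; its level top is at 12 mm. Origin at the centre of its underside.
- spot (a point): Centre of the scribed ring (dark line, 20 mm across, four ticks outside it) on the panel face. z points out of the face, square to it; x up the slope; y across. The face slopes down towards the robot by 0.2 to 0.5 rad. It is 60 mm up from the lower edge and 12 mm to the +y side of the middle of the panel, which is 110 mm (up slope) x 100 mm x 6 mm.
- panel: The white coated panel. Origin in the middle of its lower edge, on its hinge 24 mm above the bench, on the panel's underside; x up the slope, z out of the face. The hinge is a stiff friction hinge that stays where it is left and does not give at 5 N.
- stand: Fixed foot of the tilting stand, 130 x 130 mm, 10 mm thick, with two side arcs up to 90 mm high. Origin under its centre on the bench; yaw within 0.4 rad of facing the robot.
- dish: Bystander: shallow glass dish 90 mm across, 18 mm high, loose. Origin under its centre.
- beaker: Bystander: glass beaker 66 mm across, 85 mm high, loose. Origin under its centre.
- mount: Bystander: black round specimen mount 32 mm across, 22 mm high, loose. Origin under its centre.
Not all that is in view belongs to the job. What is shaped like the holder but brown or purple is not meant.

How it is judged:
By the outcome, as a careful person would: the job done as asked, in the order asked, and still so for the second after the job is handed in, while the arm keeps its last pose, push and grip.
It also fails if it takes over 51 s, if anything falls off the work surface, if the arm or the gripper's body presses on something with over 40 N, if the wrist force passes 120 N, or if a joint passes its speed limit or range.

ROBOT

A 6-joint arm with a two-finger parallel gripper is mounted at the origin on the work surface. World frame = base frame: x ahead of the robot, y to its left, z up, the work surface at z = 0. Lengths are in m, angles in rad, forces in N, time in s.
With the tool pointing down it reaches from about 0.275 to 0.875 m from the base axis. Payload 12.5 kg.
Tool frame: the origin (TCP) lies on the centre line of the jaws, within the pads' length; the fingertips stand r.finger_overhang ahead of it and the grasp point (between the pads) lies 3 mm ahead of it (r.finger_overhang is the distance from the TCP to the fingertips, in m); z points along the fingers, y is the line along which they close (so a half turn about z gives the same grasp; the last joint's range is limited). The gripper opens to 85 mm and grips with 20 to 120 N. Pads are 22 mm wide; open, the fingers measure 114 mm over their backs; the gripper's body (76 mm by 85 mm) begins 54 mm behind the grasp point. The pads swing forward as they close: fully open they stand 13 mm farther back than shut.
Start: joints at [1.043, 0.351, 1.652, -0, 1.139, -0.085], TCP at [0.236, 0.497, 0.253] pointing down, gripper open.
Joint ranges: [-2.75, 2.75], [-0.79, 2.1], [0.01, 2.65], [-1.57, 4.71], [0.07, 3.14], [-2.87, 2.87]. Speed limits (rad/s): [2.22, 2.22, 2.79, 3.14, 3.14, 3.14].

INTERFACE

Orientations are given as a unit quaternion [x, y, z, w].
In Python, from cell import r, optics gives the robot as it stands. The module is installed in compiled form; this text tells all that it offers. Calls block until the motion is done:
- r.move_to(position, orientation): joint-space move of the TCP to a pose.
- r.move_linear(position, rot=None, vel=0.15): straight line of the TCP; rot=None keeps the orientation; vel is the mean speed in m/s.
- r.set_joints(angles): joint-space move.
- r.set_gripper(opening, squeeze=None): opening from 0.0 (shut) to 1.0 (fully open); squeeze is the grip in N (None keeps the last); returns when the fingers have stopped.
- r.sleep(seconds).
- r.inverse_kinematics(position, orientation): joint angles nearest the present ones, or None.
- optics.get_image(name): name is "scene" or "side" or "wrist"; returns a dict with "pixels" (420x560x3 uint8, red, green, blue), "depth" (420x560 float32, m along the optical axis (not along the pixel's ray), 0 where there is no reading), "fx", "fy", "cx", "cy" (pixels), "D" ([k1, k2, p1, p2, k3] as OpenCV has them; the pictures are not rectified), "camera_from_world" (4x4, takes a point from world to camera coordinates); the wrist camera has in their place "mount" (4x4, takes a point from camera to tool coordinates, whose origin is the TCP and whose axes are the flange's). Camera axes: x right, y down, z forward; pixel columns grow to the right and rows downward; lengths in m; the calibration is good to about 2 mm. A picture is of the moment at which its call begins: read the wrist's pose just before it.
A pose or a line that the arm cannot do raises r.PlanningError and nothing moves.
- r.hand_in(): hands the job in; it is judged then, once.
Readings, each from a call of its own:
- r.current_t(): time.
- r.current_q(): joint angles.
- r.current_qvel(): joint speeds.
- r.current_effort(): joint torques, N m.
- r.current_tool_pos(): TCP position.
- r.current_ee_rot(): TCP orientation.
- r.current_contact_force(): force on the tool from outside, world axes, zero at the start.
- r.current_torque(): the same for the moment, N m.
- r.current_opening(): opening from 0.0 (shut) to 1.0 (fully open).
- r.current_finger_force(): force on a finger pad.
Only numpy, scipy, OpenCV 4.12 (cv2) and the standard library are available. Lean on these libraries where they do the work, as an engineer would, in place of code of your own. Each camera call takes 0.05 s, during which the arm holds its last target. There are 200 camera calls.

## Working session

There is one attempt and no reset: what is moved stays moved. The work goes in short steps, each a Python script; the robot and the scene stay as the last script left them, time stands still between calls to the robot, and variables do not carry over. Pictures are saved under pics/ and viewed, at most 10 in all, crops included, and the job is handed in when it is done.

```bash
mkdir -p pics
cat > h.py <<'E'
import numpy as np, cv2
from cell import r, optics
from scipy.spatial.transform import Rotation as R
def grab(n):
    p=np.array(r.current_tool_pos()); q=R.from_quat(r.current_ee_rot())
    im=optics.get_image(n)
    if n=="wrist":
        T=np.eye(4);T[:3,:3]=q.as_matrix();T[:3,3]=p
        im["wfc"]=T@im["mount"]
    else: im["wfc"]=np.linalg.inv(im["camera_from_world"])
    im["K"]=np.array([[im["fx"],0,im["cx"]],[0,im["fy"],im["cy"]],[0,0,1.]])
    return im
def save(im,f): cv2.imwrite("pics/"+f,im["pixels"][:,:,::-1])
def cloud(im):
    h,w=im["depth"].shape
    u,v=np.meshgrid(np.arange(w),np.arange(h))
    pts=np.stack([u,v],-1).reshape(-1,1,2).astype(np.float64)
    n=cv2.undistortPoints(pts,im["K"],np.array(im["D"],float)).reshape(h,w,2)
    d=im["depth"][...,None]
    c=np.concatenate([n*d,d],-1)
    W=c@im["wfc"][:3,:3].T+im["wfc"][:3,3]
    W[im["depth"]<=0]=np.nan
    return W
E
python3 - <<'E'
from h import *
import pickle
a={}
for n in("scene","side","wrist"):
    a[n]=grab(n)
pickle.dump(a,open("a.pkl","wb"))
for n in a: save(a[n],n+"0.png"); print(n,a[n]["wfc"].round(3).tolist())
print(r.finger_overhang,r.current_t())
E
```

```text
scene [[0.693, 0.4, -0.6, 1.321], [0.721, -0.389, 0.574, -0.803], [-0.004, -0.83, -0.558, 0.863], [0.0, 0.0, 0.0, 1.0]]
side [[-0.947, -0.247, 0.205, 0.349], [-0.321, 0.712, -0.624, 0.492], [0.008, -0.657, -0.754, 0.69], [0.0, 0.0, 0.0, 1.0]]
wrist [[0.428, 0.855, 0.292, 0.16], [0.904, -0.405, -0.139, 0.533], [-0.001, 0.323, -0.946, 0.374], [0.0, 0.0, 0.0, 1.0]]
0.022 0.15
```

View pics/scene0.png

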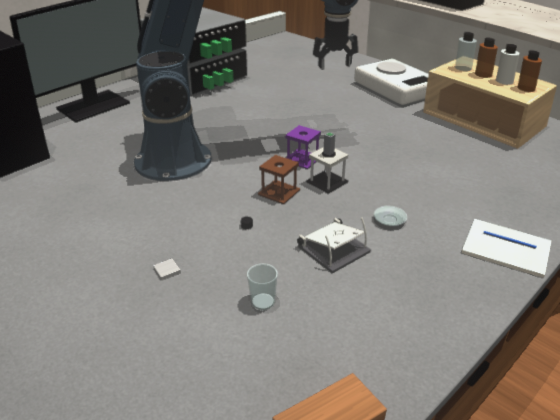

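View pics/side0.png

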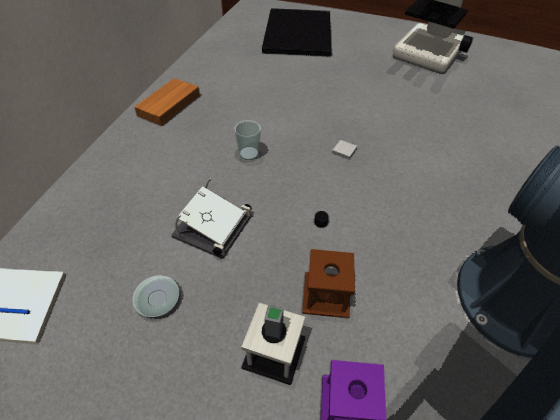

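The scene view shows the holder with the probe at (329,160), the zero plate at (167,268), the panel at (337,236), the dish at (390,217), the beaker at (262,287) and the mount at (247,223). In the side view the ring is at (207,216), the probe top at (274,314), the zero plate at (345,149) and the mount at (321,219). Next I measure these.

Run:
```python
from h import *
import pickle
a=pickle.load(open("a.pkl","rb"))
W=cloud(a["side"]);S=cloud(a["scene"])
for k,(u,v) in dict(ring=(207,216),probe=(274,314),zp=(345,149),mount=(321,219),beaker=(248,130),dish=(157,298),brown=(331,268),purple=(357,388),hol=(265,345)).items(): print(k,W[v,u].round(4))
for k,(u,v) in dict(ring=(339,233),probe=(329,140),zp=(167,268),mount=(247,220)).items(): print(k,'sc',S[v,u].round(4))
def box(W,c,rad,zl,zh):
    m=(np.hypot(W[...,0]-c[0],W[...,1]-c[1])<rad)&(W[...,2]>zl)&(W[...,2]<zh); return W[m],m
for nm,X,im in(("side",W,a["side"]),("scene",S,a["scene"])):
    z0=X[149,345] if nm=="side" else X[268,167]
    P,_=box(X,z0,.045,.008,.016)
    print(nm,'zp',len(P),P.mean(0).round(4),cv2.minAreaRect(P[:,:2].astype(np.float32)*1000))
    z0=W[314,274]
    P,m=box(X,z0,.08,.088,.102)
    print('holder',len(P),cv2.minAreaRect(P[:,:2].astype(np.float32)*1000),P[:,2].mean())
    P,m=box(X,z0,.03,.145,.19)
    print('probe',len(P),np.median(P,0).round(4),P[:,2].max(),cv2.minAreaRect(P[:,:2].astype(np.float32)*1000))
    # panel white plane
    c=W[216,207]; px=im["pixels"].astype(int)
    m=(np.linalg.norm(X-c,axis=-1)<.055)&(px.min(-1)>170)
    P=X[m];
    for _ in range(3):
        o=P.mean(0);n=np.linalg.svd(P-o,full_matrices=False)[2][2];n*=np.sign(n[2]);d=(P-o)@n;P=P[abs(d)<2.5*d.std()+1e-4]
    print('panel',len(P),o.round(4),n.round(4),'tilt',np.arccos(n[2]),'yaw',np.arctan2(n[1],n[0]),d.std())
s=a["side"]["pixels"][150:270,150:290]; cv2.imwrite("pics/s1.png",cv2.resize(s,None,fx=5,fy=5,interpolation=2)[:,:,::-1])
```

```text
ring [0.6562 0.041  0.0487]
probe [0.4314 0.2555 0.1612]
zp [ 0.4295 -0.3121  0.0114]
mount [ 0.4285 -0.0517  0.0222]
beaker [ 0.677  -0.2483  0.0571]
dish [0.6797 0.2306 0.0072]
brown [ 0.3787  0.0479 -0.0022]
purple [0.2796 0.2711 0.0108]
hol [0.4376 0.2802 0.0966]
ring sc [0.6647 0.0346 0.0545]
probe sc [0.4438 0.24   0.1507]
zp sc [ 0.4339 -0.3171  0.0096]
mount sc [ 0.4336 -0.0619  0.0218]
side zp 259 [ 0.4325 -0.3152  0.012 ] ((432.7620849609375, -316.5724792480469), (52.386619567871094, 51.2998161315918), 77.11688232421875)
holder 1975 ((432.7245788574219, 253.94046020507812), (79.87629699707031, 82.05593872070312), 0.09530943632125854) 0.09550122187825237
probe 329 [0.4309 0.2574 0.1601] 0.16340479227054705 ((431.8925476074219, 254.48348999023438), (24.39518165588379, 24.820688247680664), 6.411711692810059)
panel 1500 [0.6542 0.0375 0.0471] [-0.2986  0.0381  0.9536] tilt 0.3058089591768773 yaw 3.014623035399654 0.0012033704346272427
scene zp 296 [ 0.4334 -0.318   0.0112] ((432.37164306640625, -317.8785400390625), (50.656349182128906, 55.07040023803711), 76.59242248535156)
holder 377 ((432.9263610839844, 254.99664306640625), (86.04041290283203, 92.27909851074219), 0.05862868204712868) 0.09447253522880102
probe 80 [0.4376 0.2482 0.1567] 0.16257570273912214 ((432.8446044921875, 250.23257446289062), (26.848552703857422, 27.141460418701172), 6.957578182220459)
panel 525 [0.6583 0.0369 0.0496] [-0.3061  0.0391  0.9512] tilt 0.31372478976859053 yaw 3.0145190191400673 0.0011169174450302137
```

```bash
cat >> h.py <<'E'
def ori(z,psi):
    "tool z axis along z; of the 4 turns of psi (y about z), the one nearest to present joints"
    z=np.array(z,float);z/=np.linalg.norm(z)
    y=np.array([np.cos(psi),np.sin(psi),0]);y-=z*(y@z);y/=np.linalg.norm(y)
    return R.from_matrix(np.stack([np.cross(y,z),y,z],1))
def best(p,z,psi):
    c=[]
    q0=np.array(r.current_q())
    for k in range(4):
        o=ori(z,psi+k*np.pi/2); j=r.inverse_kinematics(list(p),list(o.as_quat()))
        if j is not None: c.append((np.abs(np.array(j)-q0).max(),k,o,j))
    c.sort(key=lambda t:t[:2]); return c[0][2],c[0][3]
E
python3 - <<'E'
from h import *
import pickle
p=[.432,.254,.275]
o,j=best(p,[0,0,-1],np.radians(6.4))
print(j); r.set_joints(j); print(r.current_t(),r.current_tool_pos(),o.as_matrix().round(3))
im=grab("wrist");pickle.dump(im,open("w1.pkl","wb"));save(im,"w1.png")
W=cloud(im)
m=(W[...,2]>.155)&(W[...,2]<.165)&(np.hypot(W[...,0]-.432,W[...,1]-.254)<.03)
P=W[m];print(len(P),P.mean(0) if len(P) else 0,cv2.minAreaRect(P[:,:2].astype(np.float32)*1000))
m=(abs(W[...,2]-.095)<.004)&(np.hypot(W[...,0]-.432,W[...,1]-.254)<.07)
P=W[m];print(len(P),cv2.minAreaRect(P[:,:2].astype(np.float32)*1000),np.median(P[:,2]))
E
```

```text
[ 4.38599371e-01  2.38369160e-01  1.74888388e+00 -4.44089210e-16
  1.15433961e+00  3.26898299e-01]
1.3417 [0.43166298 0.25468712 0.27491392] [[-0.111  0.994  0.   ]
 [ 0.994  0.111  0.   ]
 [ 0.     0.    -1.   ]]
913 [0.43225171 0.25601947 0.16053472] ((432.49951171875, 254.5975799560547), (23.850120544433594, 24.716520309448242), 5.9358811378479)
4722 ((432.6359558105469, 254.5225830078125), (80.27125549316406, 80.72897338867188), 0.5718189477920532) 0.09561390191276947
```

View pics/w1.png

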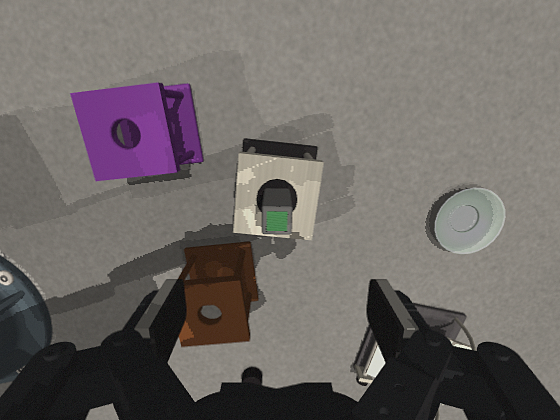

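The wrist view shows the probe's green top at (277,220), between the jaws, with its centre at (0.4325, 0.2546) and a yaw of about 6°. I'll grasp it there.

Run:
```python
from h import *
o=ori([0,0,-1],np.radians(6.0))
o0=R.from_quat(r.current_ee_rot())
print((o0.inv()*o).magnitude())
r.move_linear([.4325,.2546,.138],rot=list(o0.as_quat()),vel=.12)
f0=np.array(r.current_contact_force())
r.set_gripper(0.0,squeeze=25)
print(r.current_t(),r.current_tool_pos(),r.current_opening()*85,r.current_finger_force(),f0,r.current_contact_force())
z0=r.current_tool_pos()[2]
r.move_linear([.4325,.2546,.24],vel=.15)
r.sleep(.3)
print(r.current_t(),r.current_tool_pos(),r.current_opening()*85,r.current_contact_force())
open("zg","w").write(str(z0))
im=grab("side");save(im,"s2.png")
im=grab("wrist");W=cloud(im);T=im["wfc"]@np.linalg.inv(im["mount"])
Q=(W-T[:3,3])@T[:3,:3]
m=(np.abs(Q[...,0])<.04)&(np.abs(Q[...,1])<.012)&(Q[...,2]<0)&(Q[...,2]>-.04)
P=Q[m];print(len(P),P.mean(0),cv2.minAreaRect(P[:,:2].astype(np.float32)*1000))
save(im,"w2.png")
```

```text
0.009232640410797764
3.2667 [0.43251701 0.25462776 0.1381297 ] 23.4302128964795 31.11532151699066 [ 0.56258008 -0.65240192  0.04405426] [-0.75258576 -0.64146061  1.99896676]
4.4 [0.43235652 0.25452209 0.23947844] 23.447309128000583 [ 0.67811087 -0.42268175 -0.89837525]
4949 [ 5.25986677e-03 -1.36206240e-06 -1.87107262e-02] ((0.6162176132202148, 0.014733314514160156), (23.99300193786621, 24.938777923583984), 89.91263580322266)
```

View pics/w2.png

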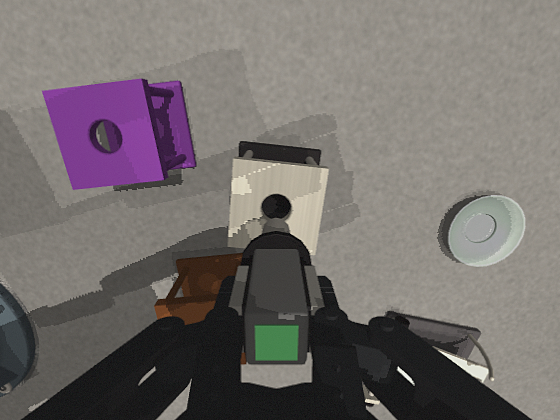

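The probe is gripped with its block top at (276,342), centred in the jaws to 0.6 mm. The mount and the dish are undisturbed. Next I check the probe's tilt and go above the zero plate.

```bash
cat >> h.py <<'E'
def F(n=10):
    v=[]
    for _ in range(n): v.append(r.current_contact_force()); r.sleep(.01)
    return np.mean(v,0)
def tilt(im):
    "fit the block's front face (tool +x side): returns normal in tool axes"
    W=cloud(im);T=im["wfc"]@np.linalg.inv(im["mount"]);Q=(W-T[:3,3])@T[:3,:3]
    m=(abs(Q[...,1])<.009)&(Q[...,0]>.009)&(Q[...,0]<.018)&(Q[...,2]>-.019)&(Q[...,2]<.03)
    P=Q[m];o=P.mean(0);n=np.linalg.svd(P-o,full_matrices=False)[2][2];n*=np.sign(n[0])
    m=(abs(Q[...,1])<.007)&(abs(Q[...,0])<.008)&(Q[...,2]>-.04)&(Q[...,2]<-.01)
    return len(P),o.round(4),n.round(4),np.median(Q[m][:,2])
E
python3 - <<'E'
from h import *
print(tilt(grab("wrist")))
r.move_linear([.4326,-.317,.24],vel=.3)
r.move_linear([.4326,-.317,.145],vel=.12)
r.sleep(.3);print(r.current_t(),r.current_tool_pos(),F(),tilt(grab("wrist")))
for n in("side","scene"):
    im=grab(n)
    p=np.array(r.current_tool_pos())
    uv=cv2.projectPoints((p-[0,0,.1])[None],cv2.Rodrigues(im["camera_from_world"][:3,:3])[0],im["camera_from_world"][:3,3],im["K"],np.array(im["D"],float))[0].ravel().astype(int)
    u,v=uv;print(uv)
    c=im["pixels"][max(0,v-40):v+40,max(0,u-50):u+50]
    cv2.imwrite(f"pics/{n}3.png",cv2.resize(c,(500,400),interpolation=2)[:,:,::-1])
a=[cv2.imread(f"pics/{n}3.png") for n in("side","scene")]
cv2.imwrite("pics/z3.png",cv2.resize(np.hstack(a),(800,320)))
E
```

```text
(2316, array([0.012 , 0.    , 0.0015]), array([1.0e+00, 2.7e-03, 2.0e-04]), np.float64(-0.023235279753886454))
7.85 [ 0.43271446 -0.31709256  0.14538494] [-0.10043405  0.03356968 -1.6336768 ] (2311, array([ 0.012 , -0.    ,  0.0015]), array([1.0e+00, 4.7e-03, 1.0e-04]), np.float64(-0.023235641984434646))
[345 137]
[164 256]
```

View pics/z3.png

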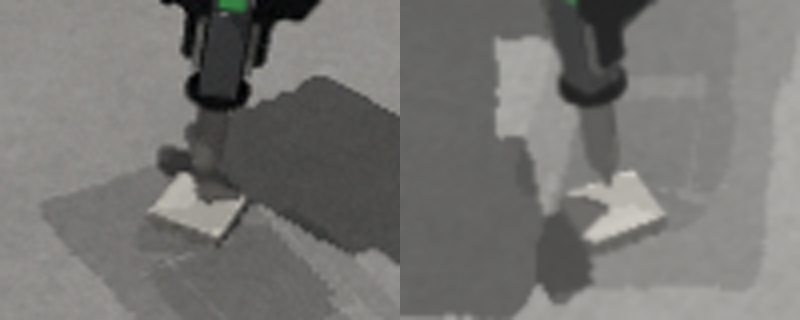

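Both crops show the probe upright over the plate (tip at about (210,195) on the left and (605,185) on the right). Tilt is under 0.5°, so I'll press.

Run:
```python
from h import *
zg=float(open("zg").read())
f0=F(15)
for z in (zg-.009+.004,zg-.0135):
    r.move_linear([.4326,-.317,z],vel=.03); r.sleep(.15); print(r.current_tool_pos()[2],F()-f0)
r.move_linear([.4326,-.317,zg-.016],vel=.02); r.sleep(.3)
t=r.current_t();print(t,r.current_tool_pos(),F()-f0)
im=grab("wrist");print(tilt(im))
r.sleep(1.2);print(F()-f0,r.current_t(),r.current_finger_force())
```

```text
0.1332612314365961 [ 0.36178512 -0.11600552  0.20001457]
0.1247910544635514 [ 0.70021606 -0.98448062  2.61465463]
10.225 [ 0.43264702 -0.31707166  0.12220401] [ 1.0274198  -0.53987857  3.58816061]
(2307, array([ 0.012 , -0.    ,  0.0016]), array([1.0e+00, 2.1e-03, 9.0e-04]), np.float64(-0.0232723711948193))
[ 1.34962885 -1.23536424  3.53763021] 11.6417 31.16838276386261
```

Zeroing went well: about 3.5 N, held for more than 1.5 s. Now I lift off and look at the panel from close by.

Run:
```python
from h import *
import pickle
r.move_linear([.4326,-.317,.25],vel=.2)
n=np.array([-.302,.0386,.952]);n/=np.linalg.norm(n)
s=np.array([.659,.039,.05])
psi=np.arctan2(-.0386,.302)
o,j=best(s+n*.19,-n,psi); M=o.as_matrix();print(M.round(3))
p=s+n*(.117+.07)-M[:,0]*.06
print(p); j=r.inverse_kinematics(list(p),list(o.as_quat())); print(j,r.current_q())
r.set_joints(j); r.sleep(.3); print(r.current_t(),r.current_tool_pos())
im=grab("wrist");save(im,"w4.png");pickle.dump(im,open("w4.pkl","wb"));print(tilt(im))
```

```text
[[-0.945  0.127  0.302]
 [ 0.121  0.992 -0.039]
 [-0.305  0.    -0.952]]
[0.65918516 0.03897633 0.24638983]
[ 0.00316961  0.43779589  1.57035081 -0.05380096  0.82710027 -1.4101854 ] [-7.19135543e-01  3.30730933e-01  1.69268640e+00 -1.36900367e-04
  1.12098027e+00 -8.33054022e-01]
14.2917 [0.65917858 0.03840648 0.24644147]
(2299, array([ 0.0116, -0.    ,  0.0016]), array([ 1.0e+00,  2.1e-03, -2.0e-04]), np.float64(-0.023207202697557466))
```

View pics/w4.png

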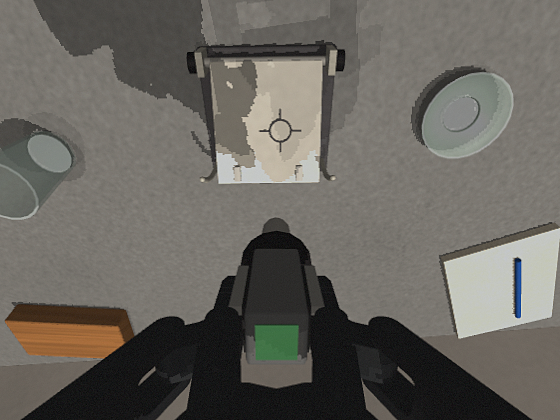

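The ring is clear at (280,131), with the panel's hinge edge at row about 58. I fit the plane and locate the ring.

```bash
cat > pl.py <<'E'
from h import *
def panel(im,uv,rad=.045):
    W=cloud(im);c=np.nanmedian(W[uv[1]-2:uv[1]+3,uv[0]-2:uv[0]+3].reshape(-1,3),0)
    P=W[np.linalg.norm(W-c,axis=-1)<rad]
    P=P[abs(P[:,2]-c[2])<.03]
    for _ in range(5):
        o=P.mean(0);n=np.linalg.svd(P-o,full_matrices=False)[2][2];n*=np.sign(n[2]);d=(P-o)@n;P=P[abs(d)<max(.001,2.5*d.std())]
    return o,n,d.std(),len(P)
def hit(im,uv,o,n):
    x=cv2.undistortPoints(np.array([[uv]],float),im["K"],np.array(im["D"],float)).ravel()
    d=im["wfc"][:3,:3]@np.array([*x,1]);c=im["wfc"][:3,3]
    return c+d*((o-c)@n/(d@n))
E
python3 - <<'E'
from pl import *
import pickle
im=pickle.load(open("w4.pkl","rb"))
g=im["pixels"].astype(int).max(-1)
# ring: dark thin pixels
sub=g[105:160,252:308].astype(np.uint8)
bh=cv2.morphologyEx(sub,cv2.MORPH_BLACKHAT,np.ones((7,7)));v,u=np.where(bh>50)
d=np.hypot(u+252-280,v+105-131);k=(d<14)&(d>7);e=cv2.fitEllipse(np.stack([u,v],1)[k].astype(np.float32));print(e,k.sum())
uv=(e[0][0]+252,e[0][1]+105)
o,n,sd,N=panel(im,(280,131)); s=hit(im,uv,o,n)
print(uv,o,n.round(4),'tilt',np.arccos(n[2]),'az',np.arctan2(n[1],n[0]),sd,N,'spot',s)
# consistency: hinge height: origin = spot - 60mm xup -6mm n  -> z 24 mm
xu=np.array([-n[0]*n[2],-n[1]*n[2],1-n[2]**2]);xu/=np.linalg.norm(xu)
print('hinge z',(s-.06*xu-.006*n))
for nm in("side","scene"):
    a=pickle.load(open("a.pkl","rb"))[nm];w=(207,216) if nm=="side" else (339,233)
    o2,n2,sd,N=panel(a,w);print(nm,n2.round(4),np.arccos(n2[2]),np.arctan2(n2[1],n2[0]),sd,hit(a,w,o2,n2),'offset',(o2-s)@n)
E
```

```text
((27.900712966918945, 25.178977966308594), (22.02858543395996, 22.34587860107422), 1.7168833017349243) 161
(279.90071296691895, 130.1789779663086) [0.65556338 0.04102991 0.04803031] [-0.3015  0.035   0.9528] tilt 0.30840832301207777 az 3.0261596373333473 0.0006870796674451825 6960 spot [0.65688482 0.04267301 0.0483882 ]
hinge z [0.60190534 0.0490478  0.02445874]
side [-0.2976  0.0399  0.9539] 0.3049731682019775 3.0084231599594715 0.0012046610168485949 [0.65661801 0.04041956 0.04781317] offset -0.0005488437732067323
scene [-0.2999  0.0358  0.9533] 0.30677987791752626 3.0228643184909005 0.0010545642092418916 [0.66177412 0.03833406 0.05083218] offset 0.0007012595423645794
```

All views agree and the hinge height comes out at 24.5 mm against the given 24. I approach square to the face and press in steps, watching the force.

```bash
python3 - <<'E'
from h import *
n=np.array([-.3010,.0355,.9530]);n/=np.linalg.norm(n)
s=np.array([.6569,.0424,.0483])
o,_=best(s+n*.19,-n,np.arctan2(-n[1],-n[0])); q=list(o.as_quat())
L=.0431+.074
T=lambda h:list(s+n*(L+h))
r.move_linear(T(.07),rot=q,vel=.1)
r.move_linear(T(.012),rot=q,vel=.08); r.sleep(.3); f0=F(15)
for h in(.003,-.002,-.0045):
    r.move_linear(T(h),rot=q,vel=.03); r.sleep(.2)
    print(h,(np.array(r.current_tool_pos())-T(0))@n,(F()-f0)@n)
im=grab("side");save(im,"s5.png")
im=grab("wrist");save(im,"w5.png");print(tilt(im),r.current_t())
print(np.degrees(np.arccos(-R.from_quat(r.current_ee_rot()).as_matrix()[:,2]@n)))
E
python3 -c "
import cv2,numpy as np
a=cv2.imread('pics/s5.png')[140:270,130:290];b=cv2.imread('pics/w5.png')[100:300,180:380]
cv2.imwrite('pics/c5.png',np.hstack([cv2.resize(a,(400,325),interpolation=2),cv2.resize(b,(325,325))]))"
```

```text
0.003 0.0030796148774155825 -0.0954011598638125
-0.002 -0.001889716340763171 1.6729106476282904
-0.0045 -0.004441179653596383 2.156094731633818
(2315, array([0.0116, 0.    , 0.0016]), array([1.0e+00, 2.7e-03, 6.0e-04]), np.float64(-0.023201653718255985)) 18.3833
0.008058347485357921
```

View pics/c5.png

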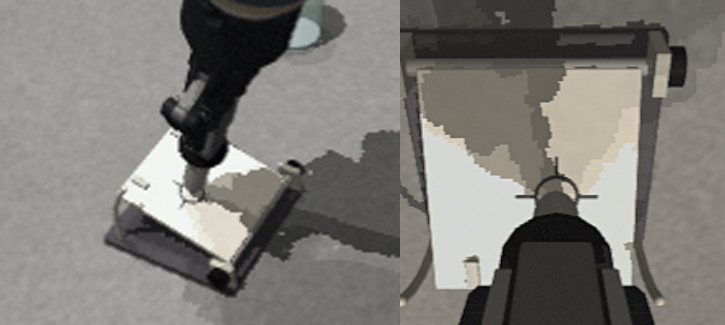

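Both views show the tip inside the ring (ring centre at about (557,195) in the right crop). I finish the press, recheck the panel tilt and the ring fit, then hand in.

Run:
```python
from pl import *
n=np.array([-.3010,.0355,.9530]);n/=np.linalg.norm(n)
s=np.array([.6569,.0424,.0483]); L=.0431+.074
b=F(10)@n
r.move_linear(list(s+n*(L-.0072)),vel=.02); r.sleep(.4)
print('force',F(20)@n-b+2.2,(np.array(r.current_tool_pos())-s)@n-L)
im=grab("wrist");W=cloud(im)
P=W[(np.linalg.norm(W-s,axis=-1)<.05)&(abs((W-s)@n)<.004)]
for _ in range(3):
    o=P.mean(0);m=np.linalg.svd(P-o,full_matrices=False)[2][2];m*=np.sign(m[2]);d=(P-o)@m;P=P[abs(d)<2.5*d.std()]
print(len(P),m.round(4),np.arccos(m[2]),'offset',(o-s)@n)
r.sleep(1.0);print(F()@n-b+2.2,r.current_t(),r.current_finger_force(),tilt(im)[2])
```

```text
force 2.9805070448792463 -0.0071610441734116514
8498 [-0.301   0.0346  0.953 ] 0.30780901842883374 offset 0.00017694500824366518
3.16702661856929 20.45 31.147913932800293 [1.     0.0047 0.0026]
```

```bash
python3 -c "
from cell import r
print(r.hand_in())"
```

```text
the job is handed in; nothing more can be done
None
```

The job is handed in at about 20 s of the 51 s allowed: I zeroed the probe on the steel plate at about 3.5 N for over 1.5 s, and it is now held square to the panel inside the ring at about 3 N, with the panel tilt unchanged at 0.308 rad.

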